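# Flip a brake pad over a plate edge and seat it in its bay

### The arm

A 6-joint arm with a two-finger parallel gripper is mounted at the origin on a cart in front of the work surface, level with it; the furniture and walls round the work are solid. World frame = base frame: x ahead of the robot, y to its left, z up, the work surface at z = 0. Lengths are in m, angles in rad, forces in N, time in s.
With the tool pointing down it reaches from about 0.275 to 0.75 m from the base axis. Payload 10.2 kg.
Tool frame: the origin (TCP) lies midway between the tips of the shut fingers; the grasp point (between the pads) lies 19 mm behind it; z points along the fingers, y is the line along which they close (so a half turn about z gives the same grasp; the last joint's range is limited). The gripper opens to 85 mm and grips with 20 to 120 N. Pads are 22 mm wide; open, the fingers measure 114 mm over their backs; the gripper's body (76 mm by 85 mm) begins 54 mm behind the grasp point. The pads swing forward as they close: fully open they stand 13 mm farther back than shut.
Start: joints at [-1.347, 0.313, 1.498, -0, 1.331, -0.223], TCP at [0.227, -0.473, 0.21] pointing down, gripper open.
Joint ranges: [-2.94, 2.94], [-0.97, 2.17], [0.19, 2.56], [-1.23, 4.37], [0.02, 3.11], [-2.88, 2.88]. Speed limits (rad/s): [2.39, 2.39, 3.01, 3.14, 3.14, 3.14].

### API

Orientations are given as [roll, pitch, yaw] about the fixed x, y, z axes, in that order (R = Rz(yaw) Ry(pitch) Rx(roll)).
In Python, from plant import r, cams gives the robot as it stands.
- The arm moves only by the shell command python3 -m creep 'ROWS' [OPENING] [FORCE]. ROWS is a JSON object of lists of equal length, an entry for each row: "delta_pos": the shift along the tool's x, y, z in mm, a list of three; "twist": the turn, a rotation vector about the tool's x, y, z in rad, a list of three. A call has 1 to 20 rows; each row is the pose to reach, as a shift and turn from the pose commanded when the call began, along the tool's axes at that moment; what a row does not reach only later rows make up. A row lasts 1/8 s, in which the tool goes at most 62.5 mm and 10.7 degrees, less where a joint would pass 70% of its speed; a pose out of reach is approached as far as the arm can. A call with a gripper value outside its range is refused whole. OPENING is the opening, from 0 (shut) to 1 (fully open), set as the call begins (- or left out, the last holds). The fingers move at their own pace and stop on an object; FORCE is the grip in N (left out, the last holds). Time passes only in rows, so rows that repeat a pose let the fingers close. It gives the time, the measured TCP pose, the force, the opening and the grip force at its end, in the units of the state.
- r.sense(): the state, without advancing time (a new reading comes with each control period).
- cams.capture(name): name is "scene" or "top"; returns the picture (384x512x3 uint8, red, green, blue); there is no depth.
- cams.camera_model(name): a dict with "K" (3x3 intrinsics, pixels), "R" (3x3) and "t" (3): a world point X has camera coordinates R X + t. Camera axes: x right, y down, z forward; pixel columns grow to the right and rows downward; lengths in m; the calibration is good to about 2 mm. A picture is of the moment at which its call begins. camera_model takes no time and is no camera call.
- r.sign_off(): hands the job in; it is judged then, once.
The state is a dict: "time": time; "joint_pos": joint angles; "joint_velocities": joint speeds; "joint_torque": joint torques, N m; "eef_pos": TCP position; "eef_rot": TCP orientation; "contact_force": force on the tool from outside, world axes, zero at the start; "torque": the same for the moment, N m; "gripper_width": opening from 0.0 (shut) to 1.0 (fully open); "grasp_force": force on a finger pad.
Only numpy, scipy, OpenCV 4.12 (cv2) and the standard library are available. Lean on these libraries where they do the work, as an engineer would, in place of code of your own. Each camera call takes 0.05 s, during which the arm holds its last target. There are 200 camera calls.

### The job

The loose brake pad on the bench in front of the two-bay inspection plate lies on its friction lining. Without gripping or lifting it, push it with the fingertips against the plate's front edge, in line with the empty bay, until it tips up and flips over onto the plate with the lining facing up, then push it fully home into the empty bay, flat and flush against the back fence, ready for comparing wear. Leave the other pad in its bay and the things lying around as they are.

Things in the scene. Friction and masses are not known exactly. Their poses are not given: they have to be found in the camera images.
- pad: Loose brake pad to turn over, 0.2 to 0.4 kg, 15 mm thick: brownish grey steel backing plate 50 (x) x 108 (y) x 6 mm carrying a dark lining. Origin: centre of the backing plate's bare face; z points from there to the lining: down at the start, up when done. At the start the lining is on the bench, the backing plate 9 to 15 mm above it, the +x side towards the plate, length along its front edge within 20 degrees
- lining (a point): centre of the pad's lining face, 15 mm from the pad's origin along its z; the lining is 9 mm thick and covers x -21 to +19 mm and y -47 to +47 mm of the pad's frame, so the backing plate overhangs it by 4 to 7 mm all round
- edge_a (a point): middle of the backing plate's long edge on the pad's +x side (25 mm from the origin, mid thickness of the backing plate); this side faces the plate at the start
- edge_b (a point): middle of the backing plate's long edge on the pad's -x side (25 mm from the origin, mid thickness of the backing plate); after the flip this side faces the fence
- plate: Two-bay inspection plate, screwed down: grey metal, 116 (x) x 270 (y) x 12 mm. Origin: centre of its underside, on the bench; x points from front edge to back fence, y left along the fence, z up. Front face at x = -58 mm; flat land to x = -5 mm; then three dividers, 10 wide, 8 high, round-nosed, at y = -128, 0, +128 mm, running back to the fence; the right bay (y = -64) is empty, the left holds the other pad
- bay (a point): point on the plate's top face where the origin of a pad seated in the empty right bay lies (plate frame x = 21, y = -64, z = 12 mm); axes as the plate's. The bay is 118 mm wide and 46 mm deep. The fence's inner face is 25 mm behind this point (plate frame x = 46 mm), the fence 10 mm high above the plate's top
- front_edge (a point): point on the upper front edge of the plate straight in front of the empty bay's middle (plate frame x = -58, y = -64, z = 12 mm); axes as the plate's. The pad is tipped against this edge, a square step 12 mm high: pressed on with 5 to 10 N, the pad's near long edge clings to a rising fingertip and the pad pivots up; it falls over by itself only some 30 degrees past upright
- mate: The other brake pad of the pair, same size, loose, already lying lining up in the left bay against the fence. Origin as for the first pad. Leave it
- caliper: vernier caliper, 57 x 210 x 6 mm, lying loose to the left of the work. Leave it
- cleaner: orange spray can, 52 mm across, 232 mm tall, standing behind the plate; origin at the centre of its foot. Leave it standing
- spanner: combination spanner, 34 x 178 x 6 mm, lying loose to the right of the work. Leave it
- screwdriver: red-handled screwdriver, 180 mm long, lying loose to the right of the work. Leave it
- piston: aluminium engine piston, 73 mm across, 55 mm high, standing behind the plate; origin at the centre of its foot. Leave it
There are look-alikes about, which are no part of the job. What is shaped like the pad but purple or yellow is not meant.

How it is judged:
On the way, in this order (a step that is already met when the one before it is completed fails the run):
1. the pad stands tipped up on its edge against the plate's front edge (angle between pad's own z axis and vertical between 0.9 and 2.2 rad and ((x of edge_a in the frame of plate between -0.085 and -0.04 m and height (world z) of edge_a below 0.025 m) or (x of edge_b in the frame of plate between -0.085 and -0.04 m and height (world z) of edge_b below 0.025 m))), for 0.04 s.
2. the pad lies flat on the plate with its lining up (angle between pad's own z axis and vertical below 0.12 rad and height (world z) of pad between 0.009 and 0.016 m), for 0.1 s.
At the end, for the whole second after the job is handed in: The pad lies at rest flat in the empty bay, lining up (tilt under 7 degrees), its long edge against the back fence (gap under 3.5 mm, out of square by less than 3.4 degrees) (all of step 2 and x of pad in the frame of plate between 0.0175 and 0.024 m and y of pad in the frame of plate between -0.073 and -0.055 m and angle between the x axis of pad and the x axis of plate, either way round below 0.06 rad and linear speed of pad below 0.01 m/s); the robot touches nothing.
It fails at once if the pad is lifted: both its long edges more than 28 mm above the bench (height (world z) of each of edge_a, edge_b above 0.028 m).
It fails at once if the other pad is moved by more than 8 mm (distance of mate from where it was at the start of the episode above 0.008 m).
It fails at once if the caliper, spray can, spanner, screwdriver or piston is moved by more than 15 mm (distance of any of caliper, cleaner, spanner, screwdriver, piston from where it was at the start of the episode above 0.015 m).
It also fails if it takes over 64 s, if anything falls off the work surface, if the arm or the gripper's body presses on something with over 40 N, if the wrist force passes 120 N, or if a joint passes its speed limit or range.

## Working session

There is one attempt and no reset: what is moved stays moved. The work goes in short steps, Python scripts to look and compute and a shell command to move; the robot and the scene stay as the last step left them, time stands still between calls to the robot, and variables do not carry over. Pictures are saved under pics/ and viewed, at most 10 in all, crops included, and the job is handed in when it is done.

```bash
mkdir -p pics; python3 - <<'E'
from plant import r,cams
import cv2
s=r.sense();print(s)
for n in("scene","top"):
    im=cams.capture(n);cv2.imwrite(f"pics/{n}0.png",im[:,:,::-1]);m=cams.camera_model(n);print(n,m)
E
```

```text
{'time': 0.0, 'joint_pos': array([-1.34740631e+00,  3.13468137e-01,  1.49844395e+00, -2.12827710e-05,
        1.33102075e+00, -2.23409885e-01]), 'joint_velocities': array([ 0.00050717,  0.00094915, -0.00127983,  0.00098326, -0.0002878 ,
       -0.00069216]), 'joint_torque': array([ 1.15571152e-04, -4.12265897e+01, -2.59742457e+01, -1.85445106e-04,
        4.20048207e-03, -1.51817716e-06]), 'eef_pos': array([ 0.22675524, -0.47317926,  0.20902324]), 'eef_rot': array([-3.14028120e+00, -2.76772208e-04,  4.46804787e-01]), 'contact_force': array([-0.53224948,  0.09003567, -0.0410514 ]), 'torque': array([ 0.02316142, -0.006846  , -0.04924651]), 'grasp_force': 0.0, 'gripper_width': 1.0009066171849368}
scene {'K': array([[386.45763602,   0.        , 258.19491308],
       [  0.        , 386.45763602, 192.39306346],
       [  0.        ,   0.        ,   1.        ]]), 'R': array([[-0.58590545, -0.81015682, -0.01899311],
       [-0.5773316 ,  0.43374406, -0.6917762 ],
       [ 0.56868535, -0.39435012, -0.72186214]]), 't': array([0.33722155, 0.38394634, 0.93930532])}
top {'K': array([[399.02908569,   0.        , 260.83701182],
       [  0.        , 399.02908569, 191.72964921],
       [  0.        ,   0.        ,   1.        ]]), 'R': array([[ 0.01199375, -0.99991933,  0.00418119],
       [-0.97766988, -0.01260403, -0.20976833],
       [ 0.20980411, -0.00157192, -0.97774218]]), 't': array([-0.00406732,  0.57932003,  1.02645137])}
```

View pics/top0.png

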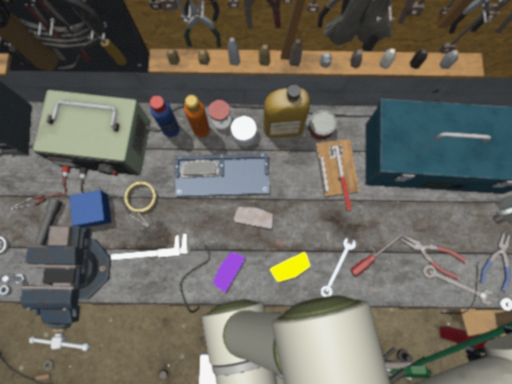

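View pics/scene0.png

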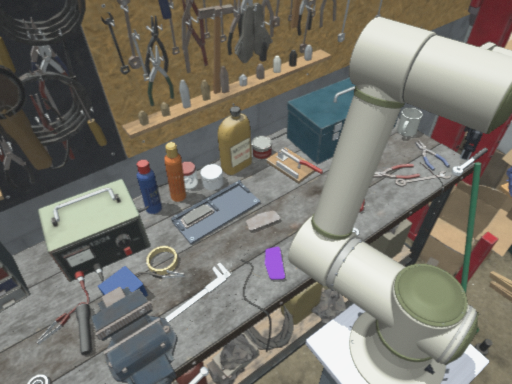

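The top view shows the plate at about (222,175), with the empty bay on its right. There are three pad-shaped candidates: brownish grey (253,217), purple (229,271) and yellow (290,267). Only the brownish grey one fits the description, since it isn't a decoy colour and lies in front of the plate along its edge. I'll confirm with a crop.

```bash
python3 - <<'E'
import cv2
a=cv2.imread("pics/top0.png")[145:237,165:285];cv2.imwrite("pics/c1.png",cv2.resize(a,None,fx=6.5,fy=6.5,interpolation=cv2.INTER_CUBIC))
E
```

```text
(no output)
```

View pics/c1.png

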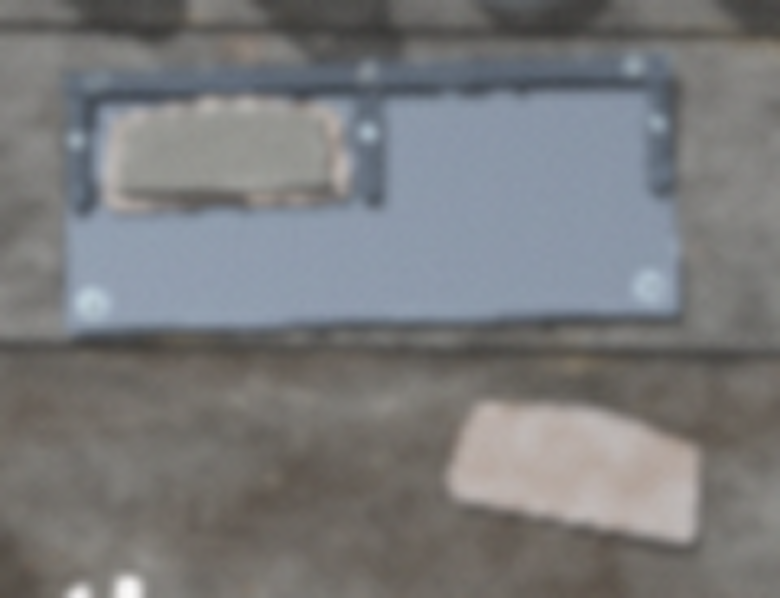

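The crop confirms it: the pad has a bare brownish-grey backing. Its corners in the crop are about (470,400), (700,455), (695,545) and (450,495). The plate's front corners are about (67,330) and (680,315).

```bash
cat > h.py <<'E'
import numpy as np
from plant import r,cams
def w(name,px,z):
    m=cams.camera_model(name);d=m["R"].T@np.linalg.solve(m["K"],[px[0],px[1],1]);c=-m["R"].T@m["t"]
    return c+d*(z-c[2])/d[2]
E
python3 - <<'E'
from h import *
f=lambda p,z:w("top",(165+(p[0]+.5)/6.5-.5,145+(p[1]+.5)/6.5-.5),z)
for p in[(67,328),(680,315)]:print("plate",f(p,.012).round(4))
for p in[(668,62),(68,75)]:print("plate back",f(p,.022).round(4))
for p in[(470,400),(700,455),(695,545),(450,495)]:print("pad",f(p,.015).round(4))
a=f((67,328),.012);b=f((680,315),.012);print(np.arctan2(-(a-b)[0],(a-b)[1]),np.linalg.norm(a-b))
E
```

```text
plate [0.5772 0.2475 0.012 ]
plate [ 0.5864 -0.0208  0.012 ]
plate back [ 0.6991 -0.0144  0.022 ]
plate back [0.6895 0.2514 0.022 ]
pad [0.5469 0.0702 0.015 ]
pad [ 0.524  -0.0299  0.015 ]
pad [ 0.485  -0.0279  0.015 ]
pad [0.5052 0.0778 0.015 ]
0.034543346135916454 0.2684684219964726
```

```bash
python3 -m creep '{"delta_pos":[[439,-226,60],[439,-226,60],[439,-226,60],[439,-226,60],[439,-226,60],[439,-226,60],[439,-226,60],[439,-226,60],[439,-226,60],[439,-226,60],[439,-226,109],[439,-226,109],[439,-226,109]],"twist":[[0,0,0.412],[0,0,0.412],[0,0,0.412],[0,0,0.412],[0,0,0.412],[0,0,0.412],[0,0,0.412],[0,0,0.412],[0,0,0.412],[0,0,0.412],[0,0,0.412],[0,0,0.412],[0,0,0.412]]}' 0
```

```text
time: 1.72
eef_pos: [0.5255, -0.0811, 0.1022]
eef_rot: [3.141, -0.002, 0.033]
contact_force: [0.4, 0.3, -0.3]
gripper_width: -0.001
grasp_force: 0.0
```

```bash
python3 -m creep '{"delta_pos":[[0,0,50],[0,0,85],[0,0,96],[0,0,96],[0,-8,96],[0,-16,96],[0,-22,96],[0,-26,96],[0,-30,96],[0,-34,96],[0,-38,96],[0,-42,96],[0,-46,96],[0,-50,96],[0,-54,96],[0,-54,96]],"twist":[[0,0,0],[0,0,0],[0,0,0],[0,0,0],[0,0,0],[0,0,0],[0,0,0],[0,0,0],[0,0,0],[0,0,0],[0,0,0],[0,0,0],[0,0,0],[0,0,0],[0,0,0],[0,0,0]]}' 0; python3 -m creep '{"delta_pos":[[0,5,0],[0,10,-30],[-40,10,-60],[-100,10,-75],[-140,10,-75],[-140,10,-75]],"twist":[[0,0,0],[0,0,0],[0,0,0],[0,0,0],[0,0,0],[0,0,0]]}' 0.5
python3 - <<'E'
from plant import cams
import cv2
cv2.imwrite("pics/top1.png",cams.capture("top")[:,:,::-1])
a=cv2.imread("pics/top1.png")[145:237,165:285];cv2.imwrite("pics/c2.png",cv2.resize(a,None,fx=6.5,fy=6.5,interpolation=cv2.INTER_CUBIC))
E
```

```text
time: 3.72
eef_pos: [0.5232, -0.0257, 0.0046]
eef_rot: [-3.142, 0.0, 0.035]
contact_force: [0.7, 0.3, 0.6]
gripper_width: 0.001
grasp_force: 0.0
time: 4.47
eef_pos: [0.3819, -0.041, 0.0799]
eef_rot: [3.142, 0.0, 0.033]
contact_force: [0.1, -1.0, 0.5]
gripper_width: 0.498
grasp_force: 0.0
```

View pics/c2.png

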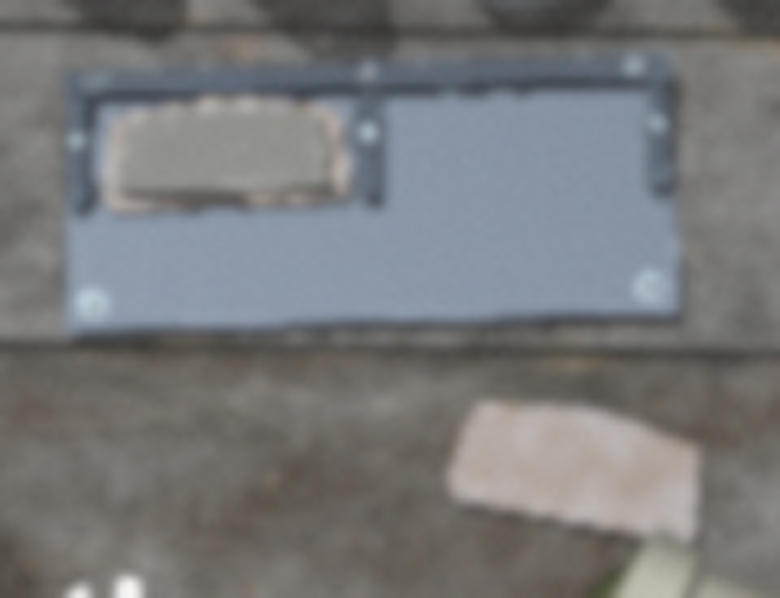

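The pad looks unmoved, at about (575,472) in the crop. I'll compare the frames numerically.

```bash
python3 - <<'E'
from h import *
import cv2
a=cv2.imread("pics/top0.png").astype(int);b=cv2.imread("pics/top1.png").astype(int)
d=abs(a-b).max(2);ys,xs=np.where(d[150:226,165:300]>12);print(len(ys),(xs.min()+165,xs.max()+165,ys.min()+150,ys.max()+150) if len(ys) else 0)
for n in("scene",):
    im=cams.capture(n)[:,:,::-1];cv2.imwrite("pics/s2.png",im[90:320,130:400]);cv2.imwrite("pics/s2b.png",cv2.resize(im[150:320,180:400],None,fx=3.5,fy=3.5,interpolation=cv2.INTER_CUBIC))
m=cams.camera_model("scene")
for p in[(.382,-.041,.08),(.524,-.030,.015),(.5469,.0702,.015),(.505,.0778,.015),(.485,-.028,.015)]:
    q=m["K"]@(m["R"]@np.array(p)+m["t"]);q=q[:2]/q[2];print(p,q,(q-[180,150])*3.5)
E
```

```text
5 (np.int64(214), np.int64(226), np.int64(151), np.int64(154))
(0.382, -0.041, 0.08) [308.48900582 223.6850774 ] [449.71152035 257.89777092]
(0.524, -0.03, 0.015) [275.11845193 210.50525453] [332.91458176 211.76839087]
(0.5469, 0.0702, 0.015) [245.32114261 220.54512022] [228.62399914 246.90792076]
(0.505, 0.0778, 0.015) [251.02796306 230.14661088] [248.59787071 280.51313807]
(0.485, -0.028, 0.015) [282.18910281 218.28312522] [357.66185982 238.99093828]
```

View pics/s2b.png

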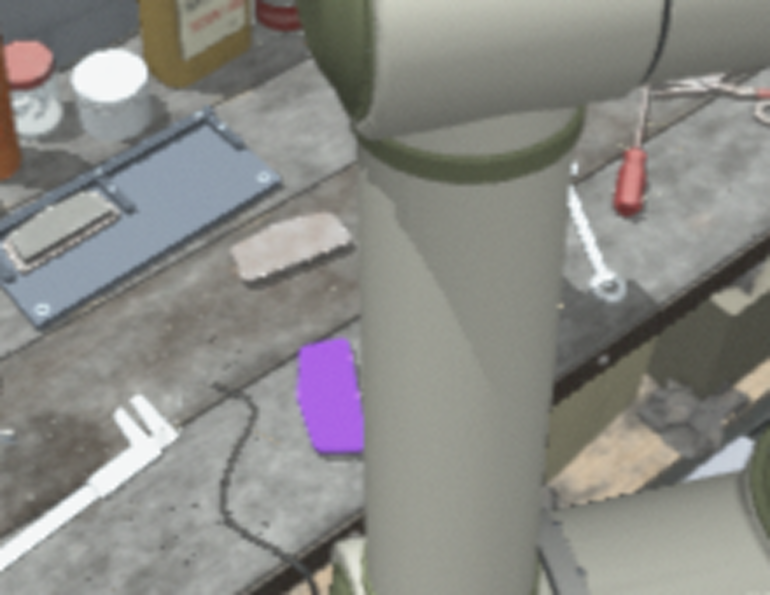

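The pad really hasn't moved. The fingertip must be slimmer than I assumed and only just reached it. I'll repeat the push and go further.

```bash
python3 -m creep '{"delta_pos":[[0,43,0],[60,43,0],[110,43,0],[142,44,40],[142,44,75],[142,44,75],[142,30,75],[142,10,75],[142,0,75],[142,-8,75],[142,-12,75],[142,-16,75],[142,-20,75],[142,-24,75],[142,-24,75]],"twist":[[0,0,0],[0,0,0],[0,0,0],[0,0,0],[0,0,0],[0,0,0],[0,0,0],[0,0,0],[0,0,0],[0,0,0],[0,0,0],[0,0,0],[0,0,0],[0,0,0],[0,0,0]]}' 0
python3 - <<'E'
from h import *
import cv2
im=cams.capture("top")[:,:,::-1];cv2.imwrite("pics/t3.png",im)
cv2.imwrite("pics/c3.png",cv2.resize(im[145:237,165:285],None,fx=6.5,fy=6.5,interpolation=cv2.INTER_CUBIC))
E
```

```text
time: 6.45
eef_pos: [0.5247, -0.0117, 0.0046]
eef_rot: [-3.142, 0.0, 0.035]
contact_force: [0.3, -0.4, -0.2]
gripper_width: -0.002
grasp_force: 0.0
```

View pics/c3.png

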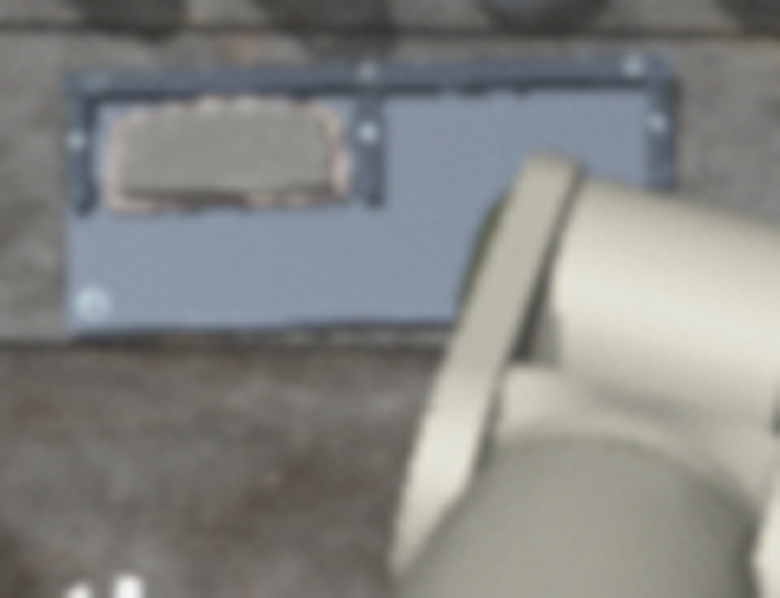

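The arm hides the pad in this view, so I'll retreat and measure it with a colour mask.

```bash
cat >> h.py <<'E'
import cv2
def pad(z=.015,name="top",draw=None):
    im=cams.capture(name)
    if draw: cv2.imwrite(f"pics/{draw}.png",im[:,:,::-1])
    b=cv2.GaussianBlur(im,(3,3),0).astype(int);mk=((b[...,0]>140)&(b[...,0]-b[...,2]>8)&(b[...,0]-b[...,2]<50)&(b[...,0]-b[...,1]<35)).astype(np.uint8)
    mk[:150]=0;mk[240:]=0;mk[:,:175]=0;mk[:,290:]=0
    n,l,s,c=cv2.connectedComponentsWithStats(mk)
    for k in range(1,n):
        if s[k][4]>150:
            cn=cv2.findContours((l==k).astype(np.uint8),0,2)[0][0];q=cv2.boxPoints(cv2.minAreaRect(cn))
            P=np.array([w(name,p,z)[:2] for p in q]);print(s[k],c[k].round(1),w(name,c[k],z).round(4));print(P.round(4).tolist())
E
python3 -m creep '{"delta_pos":[[0,6,0],[0,12,-40],[-40,40,-75],[-90,40,-75],[-142,40,-75],[-142,40,-75]],"twist":[[0,0,0],[0,0,0],[0,0,0],[0,0,0],[0,0,0],[0,0,0]]}' 0
python3 -c "
from h import *
pad(draw='t4')
im=cv2.imread('pics/t0.png') if 0 else cv2.imread('pics/top0.png');print(im[217,253],im[225,230])"
```

```text
time: 7.25
eef_pos: [0.3815, -0.0567, 0.0795]
eef_rot: [-3.141, 0.002, 0.033]
contact_force: [0.7, -0.2, 0.2]
gripper_width: -0.004
grasp_force: 0.0
[234 207  39  20 568] [252.4 216.2] [0.5186 0.0259 0.015 ]
[[0.5047, 0.0797], [0.5516, 0.0725], [0.5338, -0.0315], [0.4872, -0.0234]]
[267 228  23  12 158] [277.5 235.2] [ 0.4661 -0.0446  0.015 ]
[[0.486, -0.0154], [0.4867, -0.0768], [0.4561, -0.0767], [0.4554, -0.0156]]
[162 169 181] [ 98 103 110]
```

```bash
python3 - <<'E'
import h,cv2
for f in("top0","top1","t4"):
    im=cv2.imread(f"pics/{f}.png")[:,:,::-1].copy();h.cams=type("C",(),{"capture":lambda s,n,im=im:im,"camera_model":staticmethod(__import__("plant").cams.camera_model)})();print(f);h.pad()
ims=[cv2.imread(f"pics/{f}.png")[195:240,215:295] for f in("top0","t4")]
cv2.imwrite("pics/c4.png",cv2.resize(cv2.vconcat(ims),None,fx=6.5,fy=6.5,interpolation=cv2.INTER_CUBIC))
E
```

```text
top0
[234 207  39  20 578] [252.5 216.2] [0.5187 0.0256 0.015 ]
[[0.5048, 0.0798], [0.5532, 0.0721], [0.5345, -0.0333], [0.4864, -0.0247]]
top1
[234 207  52  33 738] [256.3 220.6] [0.5065 0.0149 0.015 ]
[[0.5156, 0.0889], [0.579, 0.0419], [0.4808, -0.0849], [0.4196, -0.0373]]
t4
[234 207  39  20 568] [252.4 216.2] [0.5186 0.0259 0.015 ]
[[0.5047, 0.0797], [0.5516, 0.0725], [0.5338, -0.0315], [0.4872, -0.0234]]
[267 228  23  12 158] [277.5 235.2] [ 0.4661 -0.0446  0.015 ]
[[0.486, -0.0154], [0.4867, -0.0768], [0.4561, -0.0767], [0.4554, -0.0156]]
```

View pics/c4.png

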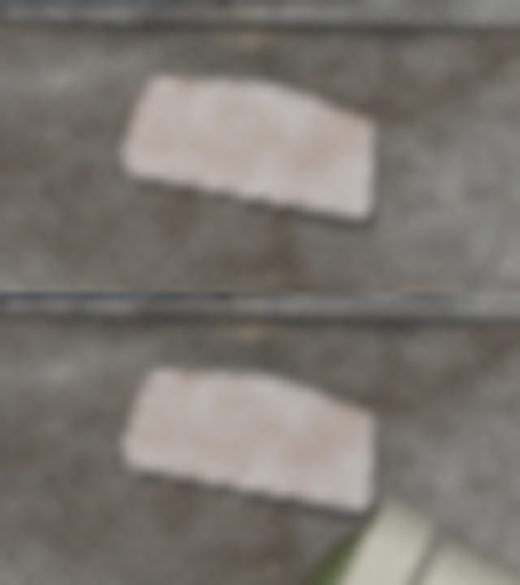

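The pad hasn't moved at all, even though the fingertip should have overlapped it by about 15 mm. I'll probe gently from above to check where the fingertip really is.

```bash
python3 -m creep '{"delta_pos":[[60,-30,0],[110,-60,0],[136,-72,30],[136,-72,54],[136,-72,58],[136,-72,61],[136,-72,62],[136,-72,63],[136,-72,64],[136,-72,64]],"twist":[[0,0,0],[0,0,0],[0,0,0],[0,0,0],[0,0,0],[0,0,0],[0,0,0],[0,0,0],[0,0,0],[0,0,0]]}' 0
python3 -m creep '{"delta_pos":[[0,0,1],[0,0,1]],"twist":[[0,0,0],[0,0,0]]}'
python3 -m creep '{"delta_pos":[[0,0,1],[0,0,1]],"twist":[[0,0,0],[0,0,0]]}'
```

```text
time: 8.55
eef_pos: [0.5177, 0.0198, 0.0157]
eef_rot: [3.142, -0.0, 0.035]
contact_force: [-0.3, -0.4, 0.5]
gripper_width: 0.001
grasp_force: 0.0
time: 8.8
eef_pos: [0.5176, 0.0198, 0.0145]
eef_rot: [-3.142, 0.0, 0.035]
contact_force: [0.2, -0.4, 0.4]
gripper_width: 0.002
grasp_force: 0.0
time: 9.05
eef_pos: [0.5176, 0.0198, 0.0135]
eef_rot: [-3.142, 0.0, 0.035]
contact_force: [0.0, -0.3, -0.8]
gripper_width: 0.002
grasp_force: 0.0
```

```bash
for i in 1 2 3; do python3 -m creep '{"delta_pos":[[0,0,1],[0,0,2],[0,0,2]],"twist":[[0,0,0],[0,0,0],[0,0,0]]}' | grep -E "pos|contact"; done
```

```text
eef_pos: [0.5176, 0.0198, 0.0115]
contact_force: [-0.7, -0.5, 0.1]
eef_pos: [0.5176, 0.0198, 0.0095]
contact_force: [1.1, 1.0, -0.1]
eef_pos: [0.5176, 0.0198, 0.0075]
contact_force: [-0.5, 0.0, 0.5]
```

```bash
python3 - <<'E'
from h import *
a=cams.capture("top")[:,:,::-1];b=cams.capture("scene")[:,:,::-1]
cv2.imwrite("pics/t5.png",a);cv2.imwrite("pics/s5.png",b)
A=cv2.resize(a[110:260,190:320],(390,450),interpolation=cv2.INTER_CUBIC);B=cv2.resize(b[140:290,190:320],(390,450),interpolation=cv2.INTER_CUBIC)
cv2.imwrite("pics/c5.png",cv2.hconcat([A,B]))
for n in("top","scene"):
    m=cams.camera_model(n);o=[190,110] if n=="top" else [190,140]
    q=m["K"]@(m["R"]@np.array([.5176,.0198,.0075])+m["t"]);print(n,(q[:2]/q[2]-o)*3)
print(r.sense()["eef_pos"],r.sense()["joint_pos"])
E
```

```text
top [193.79978467 321.042087  ]
scene [221.4688268  241.26963285]
[0.51760641 0.01984312 0.00759988] [-1.88131171e-01  5.52654287e-01  1.73389382e+00 -1.19968962e-05
  8.55043728e-01  1.34784675e+00]
```

View pics/c5.png

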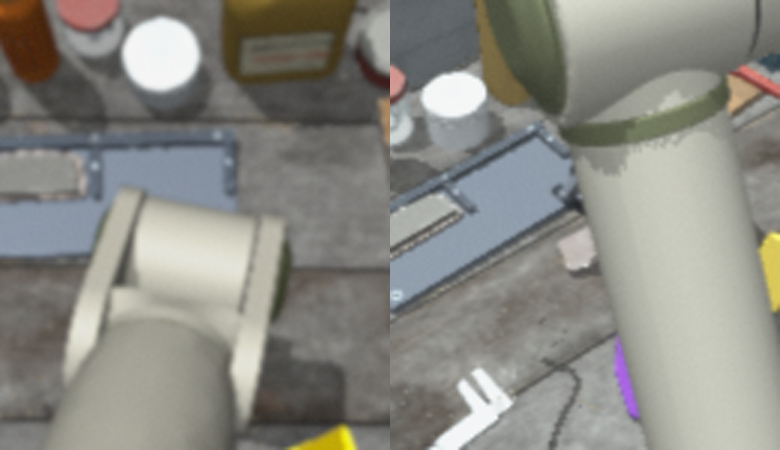

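Right half: the arm hides the fingertips and the pad's left end shows at about (575,250), unmoved. So the fingertips end higher than the reported TCP, or they miss the pad. I'll keep probing downward gently.

```bash
for i in 1 2 3; do python3 -m creep '{"delta_pos":[[0,0,1],[0,0,2],[0,0,2],[0,0,2]],"twist":[[0,0,0],[0,0,0],[0,0,0],[0,0,0]]}' | grep -E "pos|contact"; done; python3 -c "
from plant import r
print(r.sense())"
```

```text
eef_pos: [0.5176, 0.0198, 0.0056]
contact_force: [0.1, -0.3, 0.0]
eef_pos: [0.5176, 0.0198, 0.0036]
contact_force: [-0.0, -0.5, 0.1]
eef_pos: [0.5176, 0.0198, 0.0016]
contact_force: [0.3, 0.1, -0.4]
{'time': 11.775, 'joint_pos': array([-1.88200928e-01,  5.63019304e-01,  1.73669511e+00,  5.59424526e-05,
        8.41852976e-01,  1.34782869e+00]), 'joint_velocities': array([ 1.75218036e-03, -6.51960083e-04,  9.56085924e-05,  2.28077964e-04,
       -1.34621707e-03,  1.00295999e-03]), 'joint_torque': array([-2.41036360e-04, -4.50080717e+01, -1.86327106e+01,  1.06828215e-04,
        3.46216802e-04,  2.58383250e-05]), 'eef_pos': array([0.517631  , 0.01981691, 0.00160468]), 'eef_rot': array([-3.14155755e+00, -3.38635513e-05,  3.47294476e-02]), 'contact_force': array([ 0.34728636,  0.09539   , -0.38915885]), 'torque': array([0.01373489, 0.05202307, 0.01224564]), 'grasp_force': 0.0, 'gripper_width': -7.902010031273952e-05}
```

```bash
for i in 1 2 3 4; do python3 -m creep '{"delta_pos":[[0,0,1],[0,0,1]],"twist":[[0,0,0],[0,0,0]]}' | grep -E "pos|contact"; done
```

```text
eef_pos: [0.5175, 0.0198, 0.0005]
contact_force: [-0.1, 0.3, -0.7]
eef_pos: [0.5176, 0.0198, -0.0005]
contact_force: [-0.2, -0.3, 0.1]
eef_pos: [0.5176, 0.0198, -0.0015]
contact_force: [-0.6, 0.4, -0.3]
eef_pos: [0.5175, 0.0198, -0.0025]
contact_force: [-0.2, -0.0, 0.6]
```

```bash
for i in 1 2 3 4 5; do python3 -m creep '{"delta_pos":[[0,0,1],[0,0,1]],"twist":[[0,0,0],[0,0,0]]}' | grep -E "pos|contact"; done
```

```text
eef_pos: [0.5176, 0.0198, -0.0035]
contact_force: [-0.2, 0.3, -1.2]
eef_pos: [0.5176, 0.0198, -0.0045]
contact_force: [-0.2, 0.2, -0.2]
eef_pos: [0.5176, 0.0199, -0.0055]
contact_force: [-0.3, 0.0, -0.5]
eef_pos: [0.5176, 0.0198, -0.0065]
contact_force: [-0.7, -0.3, -0.1]
eef_pos: [0.5177, 0.0198, -0.0067]
contact_force: [-4.1, 0.3, 9.2]
```

```bash
python3 - <<'E'
from h import *
m=cams.camera_model("scene")
for z in(0,.02,.05,.1):
  for y in(-.04,.0,.04):
    q=m["K"]@(m["R"]@np.array([.5176,.0198+y,z])+m["t"]);print(z,y,(q[:2]/q[2]).round(1))
a=cams.capture("scene");cv2.imwrite("pics/s6.png",a[:,:,::-1])
b=cv2.imread("pics/scene0.png")[:,:,::-1]
d=abs(a.astype(int)-b).max(2)[170:250,225:285]
for row in d[::4]: print("".join("#" if v>25 else "." for v in row))
print(r.sense()["eef_pos"],r.sense()["contact_force"])
E
```

```text
0 -0.04 [273.9 216.2]
0 0.0 [263.8 221.9]
0 0.04 [253.6 227.9]
0.02 -0.04 [273.9 212.1]
0.02 0.0 [263.8 217.9]
0.02 0.04 [253.4 223.8]
0.05 -0.04 [274.  205.8]
0.05 0.0 [263.7 211.6]
0.05 0.04 [253.1 217.6]
0.1 -0.04 [274.2 194.8]
0.1 0.0 [263.6 200.6]
0.1 0.04 [252.6 206.6]
..........#########...##############.......######...########
.............#####...###..##.........###################...#
................#.....#######......#.....###################
...................######################################..#
......................####################....###.##########
.........................................###################
........................##.....#......######################
.........................##.....############################
..........................###...############################
...................###...##.################################
........................#####.##############################
.................................#..........####....########
...............................####...................######
................................###..........###############
.......................#.......####.########################
..................................##########################
.....................................#######################
.......................................#####################
........................................####################
.........................................###################
[ 0.51767865  0.01981173 -0.00664814] [-4.10979975  0.26398142  8.21528253]
```

Contact came at a reported z of -6.6 mm on top of the 15 mm pad. So the real fingertips sit about 21.5 mm above the reported TCP, and my earlier pushes passed over the pad. I'll redo the sideways push with that offset (TCP z about -15.5 mm).

```bash
python3 -m creep '{"delta_pos":[[0,0,-30],[0,40,-30],[3,90,-30],[3,105,-10],[3,105,3],[3,105,8],[3,105,8],[3,90,8],[3,80,8],[3,72,8],[3,66,8],[3,61,8],[3,56,8],[3,52,8],[3,48,8],[3,44,8],[3,44,8]],"twist":[[0,0,0],[0,0,0],[0,0,0],[0,0,0],[0,0,0],[0,0,0],[0,0,0],[0,0,0],[0,0,0],[0,0,0],[0,0,0],[0,0,0],[0,0,0],[0,0,0],[0,0,0],[0,0,0],[0,0,0]]}' 0
python3 -m creep '{"delta_pos":[[0,6,0],[0,12,-40],[-40,60,-75],[-90,60,-75],[-160,60,-75],[-160,60,-75]],"twist":[[0,0,0],[0,0,0],[0,0,0],[0,0,0],[0,0,0],[0,0,0]]}' 0
python3 -c "
from h import *
pad(draw='t6')"
```

```text
time: 16.2
eef_pos: [0.5221, -0.0237, -0.0154]
eef_rot: [-3.141, 0.0, 0.035]
contact_force: [-0.2, -0.5, -0.4]
gripper_width: 0.002
grasp_force: 0.1
time: 16.95
eef_pos: [0.3611, -0.089, 0.0593]
eef_rot: [-3.14, 0.002, 0.033]
contact_force: [0.5, 0.3, 0.0]
gripper_width: -0.0
grasp_force: 0.0
[228 208  39  19 560] [246.4 216.8] [0.5169 0.0427 0.015 ]
[[0.5023, 0.0963], [0.5498, 0.0894], [0.5323, -0.0163], [0.4851, -0.0085]]
```

```bash
python3 -m creep '{"delta_pos":[[60,-10,0],[120,-23,0],[162,-23,30],[162,-23,65],[162,-23,75],[162,-23,75],[162,-40,75],[162,-52,75],[162,-57,75],[162,-62,75],[162,-67,75],[162,-67,75]],"twist":[[0,0,0],[0,0,0],[0,0,0],[0,0,0],[0,0,0],[0,0,0],[0,0,0],[0,0,0],[0,0,0],[0,0,0],[0,0,0],[0,0,0]]}' 0
python3 -m creep '{"delta_pos":[[0,6,0],[0,12,-40],[-40,50,-55],[-90,60,-55],[-160,60,-55],[-160,60,-55]],"twist":[[0,0,0],[0,0,0],[0,0,0],[0,0,0],[0,0,0],[0,0,0]]}' 0.5
python3 -c "
from h import *
pad(draw='t7')"
```

```text
time: 18.5
eef_pos: [0.524, -0.0168, -0.0153]
eef_rot: [-3.142, -0.0, 0.035]
contact_force: [0.0, -0.1, 1.0]
gripper_width: -0.001
grasp_force: 0.2
time: 19.25
eef_pos: [0.3625, -0.0818, 0.0391]
eef_rot: [-3.139, 0.003, 0.032]
contact_force: [0.6, -0.2, 0.5]
gripper_width: 0.498
grasp_force: 0.0
[225 208  39  20 576] [243.4 216.9] [0.5163 0.0512 0.015 ]
[[0.5007, 0.1046], [0.5499, 0.0984], [0.5341, -0.0073], [0.4852, -0.0001]]
```

```bash
python3 -m creep '{"delta_pos":[[20,-40,0],[60,-90,0],[97,-124,15],[97,-124,39],[97,-124,50],[97,-124,56],[97,-124,56]],"twist":[[0,0,0],[0,0,0],[0,0,0],[0,0,0],[0,0,0],[0,0,0],[0,0,0]]}' 0.5 | grep -E "pos|contact"
for i in 1 2 3 4 5; do python3 -m creep '{"delta_pos":[[0,0,1],[0,0,2]],"twist":[[0,0,0],[0,0,0]]}' | grep -E "pos|contact"; done
```

```text
eef_pos: [0.4589, 0.0444, -0.0162]
contact_force: [0.1, 0.3, -0.8]
eef_pos: [0.459, 0.0446, -0.018]
contact_force: [-0.0, -0.3, -0.4]
eef_pos: [0.4587, 0.0448, -0.0204]
contact_force: [0.6, 0.2, -0.2]
eef_pos: [0.4587, 0.0448, -0.0225]
contact_force: [-0.2, -0.2, 0.9]
eef_pos: [0.4588, 0.0448, -0.0236]
contact_force: [-7.8, 1.2, 24.9]
eef_pos: [0.4588, 0.0448, -0.0238]
contact_force: [-18.2, -0.3, 56.0]
```

Touching the bench with the gripper half open: zero is at TCP z of about -23.3 mm, with a stiffness of about 16 N/mm. Next I push the pad forward square with both fingertips, tips about 5 mm above the bench.

```bash
python3 -m creep '{"delta_pos":[[0,0,-9],[0,0,-9],[8,0,-9],[16,0,-9],[22,0,-9],[28,0,-9],[34,0,-9],[40,0,-9],[46,0,-9],[52,0,-9],[56,0,-9],[58,0,-9],[58,0,-9]],"twist":[[0,0,0],[0,0,0],[0,0,0],[0,0,0],[0,0,0],[0,0,0],[0,0,0],[0,0,0],[0,0,0],[0,0,0],[0,0,0],[0,0,0],[0,0,0]]}' | grep -E "pos|contact"
for i in 1 2 3 4 5; do python3 -m creep '{"delta_pos":[[1,0,0],[1,0,0]],"twist":[[0,0,0],[0,0,0]]}' | grep -E "pos|contact"; done
```

```text
eef_pos: [0.517, 0.0468, -0.0173]
contact_force: [0.3, -0.1, 0.3]
eef_pos: [0.5176, 0.0468, -0.0173]
contact_force: [-3.0, 0.2, 1.8]
eef_pos: [0.5187, 0.0469, -0.0173]
contact_force: [-3.3, 0.0, 2.6]
eef_pos: [0.5198, 0.0469, -0.0174]
contact_force: [-3.3, 0.4, 2.7]
eef_pos: [0.5208, 0.047, -0.0174]
contact_force: [-2.3, 0.1, 2.3]
eef_pos: [0.5218, 0.047, -0.0174]
contact_force: [-1.7, 0.7, 1.1]
```

```bash
for i in 1 2 3 4 5 6; do python3 -m creep '{"delta_pos":[[0.5,0,0],[1,0,0]],"twist":[[0,0,0],[0,0,0]]}' | grep -E "pos|contact"; done
python3 -c "
from h import *
pad(draw='t8')"
```

```text
eef_pos: [0.5226, 0.047, -0.0174]
contact_force: [-3.5, -0.1, 3.2]
eef_pos: [0.5237, 0.047, -0.0174]
contact_force: [-3.8, -0.1, 2.8]
eef_pos: [0.5239, 0.0471, -0.0175]
contact_force: [-8.7, -1.5, 5.9]
eef_pos: [0.524, 0.0471, -0.0175]
contact_force: [-12.6, -2.5, 10.1]
eef_pos: [0.524, 0.0472, -0.0175]
contact_force: [-18.0, -2.3, 13.4]
eef_pos: [0.5241, 0.0472, -0.0176]
contact_force: [-22.8, -3.8, 18.1]
[ 201  163   70   77 3382] [234.4 207.3] [0.5434 0.0772 0.015 ]
[[0.4548, 0.1743], [0.6746, 0.1527], [0.6504, -0.0279], [0.4323, 0.0008]]
```

```bash
python3 - <<'E'
from h import *
m=cams.camera_model("top")
for p in[(.536,.104,.015),(.586,.105,.015),(.534,-.004,.015)]:
    q=m["K"]@(m["R"]@np.array(p)+m["t"]);print((q[:2]/q[2]).round(1))
a=cv2.imread("pics/t8.png").astype(int)
for y in range(190,216,2): print(y," ".join(f"{v[2]:3d}" for v in a[y,214:240]),"|",a[y,232])
E
```

```text
[224.8 209.8]
[225.  192.4]
[263.1 211. ]
190 183 183 185 177 155 116  89 105 154 204 226 228 228 227 228 228 227 227 227 226 226 226 226 225 225 225 | [215 227 227]
192 183 185 182 167 132  91  83 112 158 204 225 228 228 228 227 228 228 228 227 228 228 228 227 228 228 227 | [216 227 227]
194 184 184 176 144 103  78  91 121 161 201 222 224 225 225 225 226 226 226 226 226 227 227 227 227 227 227 | [213 225 226]
196 184 178 158 118  85  75  96 127 159 193 214 219 219 220 220 220 222 221 223 223 223 223 224 224 224 225 | [208 222 223]
198 182 166 130  92  72  79 100 128 154 183 203 209 209 210 209 211 212 213 213 214 215 216 216 218 219 219 | [196 212 213]
200 174 143 102  77  72  81 103 125 142 162 184 196 199 200 200 203 201 202 204 203 204 205 206 207 208 208 | [187 202 204]
202 162 141 126 129 136 139 149 153 151 159 173 185 188 187 187 189 189 191 191 193 194 195 195 195 197 199 | [175 190 191]
204 159 169 190 201 203 200 195 194 188 185 184 180 175 172 169 166 165 166 169 169 172 172 174 177 179 181 | [154 166 169]
206 140 153 187 204 207 203 202 198 193 190 187 181 176 172 167 162 160 157 157 154 153 154 153 153 154 155 | [144 156 157]
208 141 172 198 203 204 202 199 195 191 187 184 179 179 180 178 176 178 176 175 173 171 169 168 166 161 159 | [160 173 175]
210 135 172 195 199 192 187 181 177 176 173 173 173 173 174 173 173 172 171 171 172 173 174 175 175 172 173 | [155 170 171]
212 125 157 172 170 165 160 154 154 154 153 151 154 154 154 153 152 153 152 148 151 150 148 151 153 152 155 | [134 148 148]
214 123 141 148 147 146 145 146 149 150 151 153 154 154 155 154 155 153 157 153 152 154 152 150 149 151 150 | [141 153 153]
```

```bash
python3 -m creep '{"delta_pos":[[-20,0,0],[-50,10,-40],[-100,60,-57],[-150,110,-57],[-165,128,-57],[-165,128,-57]],"twist":[[0,0,0],[0,0,0],[0,0,0],[0,0,0],[0,0,0],[0,0,0]]}' | grep -E "time|pos|contact"
python3 -c "
from h import *
pad(draw='t9')
cv2.imwrite('pics/c9.png',cv2.resize(cv2.imread('pics/t9.png')[145:237,165:285],None,fx=6.5,fy=6.5,interpolation=cv2.INTER_CUBIC))"
```

```text
time: 26.6
eef_pos: [0.3669, -0.0883, 0.04]
contact_force: [0.5, 1.0, -0.9]
[223 195  38  17 523] [241.2 202.7] [0.5569 0.0584 0.015 ]
[[0.5757, 0.1123], [0.5835, 0.0059], [0.5389, 0.0028], [0.5313, 0.1083]]
```

View pics/c9.png

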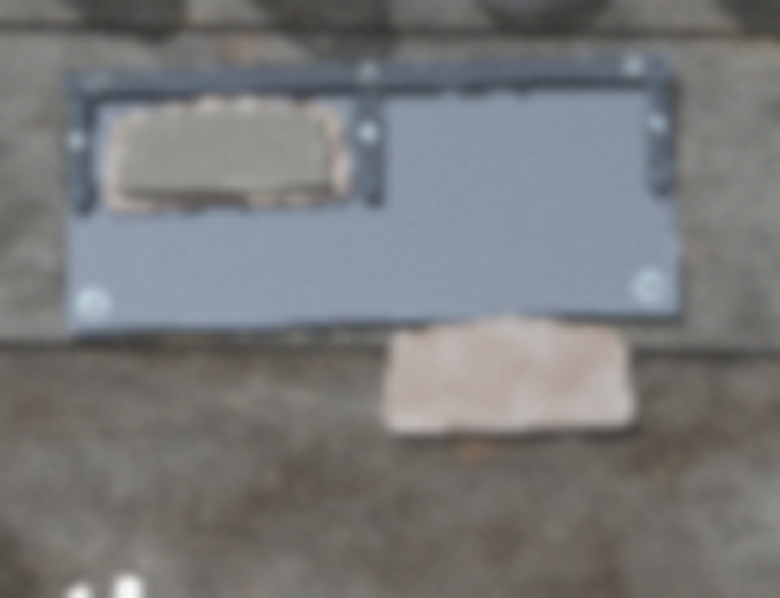

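The pad is square against the front edge; crop corners are about (383,430) and (635,425). It sits roughly 6 mm left of the bay's middle, so I'll nudge it right with the shut fingertips on its left end.

```bash
python3 -m creep '{"delta_pos":[[50,-60,0],[100,-120,0],[150,-180,0],[192,-222,10],[192,-222,45],[192,-222,57],[192,-222,57],[192,-212,57],[192,-206,57],[192,-202,57],[192,-198,57],[192,-195,57],[192,-195,57]],"twist":[[0,0,0],[0,0,0],[0,0,0],[0,0,0],[0,0,0],[0,0,0],[0,0,0],[0,0,0],[0,0,0],[0,0,0],[0,0,0],[0,0,0],[0,0,0]]}' 0 | grep -E "pos|contact"
python3 -m creep '{"delta_pos":[[0,-6,0],[0,-8,-40],[-40,20,-57],[-90,80,-57],[-140,130,-57],[-190,198,-57],[-190,198,-57],[-190,198,-57]],"twist":[[0,0,0],[0,0,0],[0,0,0],[0,0,0],[0,0,0],[0,0,0],[0,0,0],[0,0,0]]}' 0.5 | grep -E "time|pos"
python3 -c "
from h import *
pad(draw='t10')"
```

```text
eef_pos: [0.5525, 0.1151, -0.0172]
contact_force: [0.6, 1.8, 2.5]
time: 29.28
eef_pos: [0.3683, -0.0912, 0.0397]
[226 195  38  16 528] [244.2 202.6] [0.5572 0.0497 0.015 ]
[[0.5785, 0.1019], [0.5799, -0.0032], [0.5367, -0.0037], [0.5354, 0.1006]]
```

```bash
python3 -m creep '{"delta_pos":[[30,-60,0],[80,-110,0],[121,-134,10],[121,-134,45],[121,-134,57],[121,-134,57],[135,-134,57],[144,-134,57],[150,-134,57],[154,-134,57],[156,-134,57],[157,-134,57],[157,-134,57]],"twist":[[0,0,0],[0,0,0],[0,0,0],[0,0,0],[0,0,0],[0,0,0],[0,0,0],[0,0,0],[0,0,0],[0,0,0],[0,0,0],[0,0,0],[0,0,0]]}' 0.5| grep -E "pos|contact"
for i in 1 2; do python3 -m creep '{"delta_pos":[[0.5,0,0],[1,0,0]],"twist":[[0,0,0],[0,0,0]]}' | grep -E "pos|contact"; done
```

```text
eef_pos: [0.5215, 0.05, -0.0174]
contact_force: [0.5, -0.0, 0.6]
eef_pos: [0.5226, 0.05, -0.0174]
contact_force: [-0.7, 0.5, -0.6]
eef_pos: [0.5232, 0.0501, -0.0175]
contact_force: [-1.1, 0.2, 1.9]
```

```bash
for i in 1 2 3; do python3 -m creep '{"delta_pos":[[0.5,0,0],[1,0,0]],"twist":[[0,0,0],[0,0,0]]}' | grep -E "pos|contact|time"; done
```

```text
time: 31.7
eef_pos: [0.5238, 0.0503, -0.0175]
contact_force: [-7.4, 0.3, 4.2]
time: 31.95
eef_pos: [0.5239, 0.0503, -0.0176]
contact_force: [-10.2, -0.9, 7.6]
time: 32.2
eef_pos: [0.524, 0.0504, -0.0176]
contact_force: [-15.6, -1.0, 11.4]
```

Pressing at about 15 N, a little high. I'll ease off slightly and start rising along the pivot arc.

```bash
python3 -m creep '{"delta_pos":[[-1,0,0],[-1,0,-2.2],[-1,0,-4.4],[-0.9,0,-6.5],[-0.8,0,-8.7],[-0.4,0,-10.8],[0,0,-13]],"twist":[[0,0,0],[0,0,0],[0,0,0],[0,0,0],[0,0,0],[0,0,0],[0,0,0]]}' | grep -E "pos|contact|time"
python3 - <<'E'
from h import *
a=cams.capture("scene")[:,:,::-1];b=cams.capture("top")[:,:,::-1]
cv2.imwrite("pics/s11.png",a);cv2.imwrite("pics/t11.png",b);print(r.sense()["contact_force"])
E
```

```text
time: 33.08
eef_pos: [0.5254, 0.0503, -0.0049]
contact_force: [-6.0, -0.1, 0.0]
[-6.15607254 -0.26896532 -1.06988064]
```

Force holds at 6 N and the tips are now above the flat pad's height, so it is tipping. Continuing.

```bash
python3 -m creep '{"delta_pos":[[0.8,0,-2.1],[1.4,0,-4.3],[2.1,0,-6.4],[2.9,0,-8.4],[3.8,0,-10.4],[4.7,0,-12.4],[5.7,0,-14.3],[6.8,0,-16.2]],"twist":[[0,0,0],[0,0,0],[0,0,0],[0,0,0],[0,0,0],[0,0,0],[0,0,0],[0,0,0]]}' | grep -E "pos|contact|time"
```

```text
time: 34.17
eef_pos: [0.5327, 0.0505, 0.0116]
contact_force: [-5.0, 0.5, 1.1]
```

```bash
python3 -m creep '{"delta_pos":[[1.4,0,-1.8],[2.7,0,-3.6],[4,0,-5.3],[5.4,0,-7],[7,0,-8.6],[8.6,0,-10.2],[10.2,0,-11.6],[11.9,0,-13],[13.6,0,-14.3],[15.3,0,-15.6]],"twist":[[0,0,0],[0,0,0],[0,0,0],[0,0,0],[0,0,0],[0,0,0],[0,0,0],[0,0,0],[0,0,0],[0,0,0]]}' | grep -E "pos|contact|time"
```

```text
time: 35.42
eef_pos: [0.549, 0.0509, 0.0274]
contact_force: [0.1, 0.9, 0.3]
```

```bash
python3 - <<'E'
from h import *
a=cams.capture("scene");cv2.imwrite("pics/s12.png",a[:,:,::-1]);m=cams.camera_model("scene");o=cv2.imread("pics/scene0.png")[:,:,::-1]
for p in[(.584,.104,.012),(.559,.104,.055),(.536,.104,.012),(.584,-.004,.012),(.559,-.004,.055)]:
    q=m["K"]@(m["R"]@np.array(p)+m["t"]);print((q[:2]/q[2]).round(1))
g=a.astype(int).mean(2)
print("     "+" ".join(f"{c:3d}" for c in range(224,262)))
for y in range(194,230,2): print(y," ".join(f"{v:3.0f}" for v in g[y,224:262]))
print(r.sense()["contact_force"])
E
```

```text
[229.9 218.8]
[233.4 214.8]
[238.4 228.4]
[257.6 203.6]
[262.  199.2]
     224 225 226 227 228 229 230 231 232 233 234 235 236 237 238 239 240 241 242 243 244 245 246 247 248 249 250 251 252 253 254 255 256 257 258 259 260 261
194 150 153 149 123 101 102 125 157 164 161 146 110  76  58  47  43  45  50  60  64  65  68  69  71  74  73  75  75  78  78  78  80  82  82  82  81  85  85
196 158 154 137  93 105 141 154 141 129  97  78  79  93  91  62  61  57  48  45  58  65  70  70  70  71  73  73  77  78  79  80  80  78  82  83  83  87  87
198 157 158 155 141 106  92  96  82  77  61  71 100 126 125  68  53  50  51  50  51  68  94 102 101 100  96 100 101  99 101 106 116 124 136 136 138 140 145
200 156 158 156 156 142  99  59  48  47  46  44  63  97 106  62  44  45  43  44  46  51  81 103 111 115 121 123 124 126 131 135 136 137 140 140 142 144 148
202 157 156 156 158 155 141 102  61  44  42  40  40  49  63  67  72  75  71  48  43  49  73 100 108 123 136 126 124 127 131 130 132 135 138 140 141 141 147
204 158 158 156 157 158 156 154 130  69  44  44  43  43  43  50  59  61  49  43  45  67 114 1
[... 1272 characters left out ...]
24 135 145 149 154 160 162 165 169 171
222 136 103  87  91 100 106 121 135 128 113  98  92  87  81  79  80  91  95  97  95  93  89  84  79  81  84  90 108 115 128 138 147 150 155 160 165 167 169
224  84  95 109 121 138 133 115 100 110 122 125 128 133 130 109 101  99  98  95  94  97  97  91  85  88  86  81  79  93 114 132 141 149 152 158 162 164 169
226 142 130 111 101 112 125 126 127 130 134 142 148 151 148 150 141 136 128 126 131 125 115  95  91  89  90  86  85  84 100 124 137 145 150 155 160 161 166
228 100 108 122 130 135 136 139 140 142 147 157 161 157 151 144 140 136 135 133 134 128 113  88  86  86  85  84  84  87  94 111 130 140 149 152 158 162 165
[-0.57524498  0.11879664  0.94094522]
```

The pad's rim shows at about (236,211) in the scene image, so it is standing up on its edge. Next I'll push it past upright.

```bash
python3 -m creep '{"delta_pos":[[3.8,0,-2.2],[7.7,0,-4.2],[11.8,0,-5.7],[16,0,-6.9],[20.2,0,-7.2],[24.6,0,-7.2],[29,0,-7.2],[33.3,0,-6.5]],"twist":[[0,0,0],[0,0,0],[0,0,0],[0,0,0],[0,0,0],[0,0,0],[0,0,0],[0,0,0]]}' | grep -E "pos|contact|time"
python3 -m creep '{"delta_pos":[[4.3,0,0.8],[8.6,0,2],[12.7,0,3.5],[16.7,0,5],[20.5,0,7],[24,0,8],[24,0,8]],"twist":[[0,0,0],[0,0,0],[0,0,0],[0,0,0],[0,0,0],[0,0,0],[0,0,0]]}' | grep -E "pos|contact|time"
python3 - <<'E'
from h import *
a=cams.capture("scene");cv2.imwrite("pics/s13.png",a[:,:,::-1])
g=a.astype(int).mean(2)
print("     "+" ".join(f"{c:3d}" for c in range(220,254)))
for y in range(186,230,3): print(y," ".join(f"{v:3.0f}" for v in g[y,220:254]))
print(r.sense()["contact_force"])
E
```

```text
time: 36.48
eef_pos: [0.5831, 0.0523, 0.0349]
contact_force: [-1.1, 1.1, 11.0]
time: 37.35
eef_pos: [0.6057, 0.0529, 0.0254]
contact_force: [-0.6, -0.0, -0.5]
     220 221 222 223 224 225 226 227 228 229 230 231 232 233 234 235 236 237 238 239 240 241 242 243 244 245 246 247 248 249 250 251 252 253
186 110  85  75  78  85  79  73  63  62  62  65  71  99 124 120 114 109 107 105 106 105 105 111 126 142 146 150 151 148 147 148 146 139 140
189  52  51  48  54  70  92 103  88  97 104 107 114 122 112 110 105 101  98  98  99 104 104  97  92  90  88  87  85  89  89 100 112 114 114
192  64  44  42  43  43  50  62  69  72  66  57  55  67  70  69  68  70  73  74  76  76  79  79  80  80  82  84  82  88  96 111 113 112 113
195  90  96  85  58  46  44  43  42  41  45  43  46  47  55  65  67  69  68  72  75  78  76  80  80  85  89  93 101 112 126 152 160 159 159
198 157 157 159 157 142 105  75  64  51  47  45  69 104 115 124 146 123 110 115 120 123 128 131 134 136 141 141 145 145 163 192 199 202 202
201 158 159 158 157 158 158 155 143 104  62  48  63  94 110 128 169 163 138 132 137 137 148 147 157 
[... 637 characters left out ...]
56 154 156 155 151 133 106  88  83  82  83  83  90  90 103 125 140 150 157 160 167 169 175 178 182 187
219 160 159 161 160 159 159 159 157 152 138 102  88  88  99 107 114 112 104  92  85  80  81  93 116 128 139 149 156 161 166 172 174 179 183
222 161 157 156 150 139 102  88  89 104 106 120 135 128 114 102 104 111 114 109  92  93 102 121 139 135 129 138 148 155 161 166 169 175 178
225 101  88  89 101 106 120 130 124 117 105 110 117 123 126 134 140 147 151 151 147 143 140 140 140 137 131 126 136 148 154 160 166 170 173
228 117 128 121 114  99 110 123 130 135 136 141 141 143 146 159 163 159 154 146 142 135 133 132 135 132 126 123 125 137 146 153 158 163 169
[-0.83576551  0.37419319  0.45959748]
```

The bright lining now shows at about (226,209) in the scene image, so the pad seems to have fallen over onto the plate. I'll retreat and measure.

```bash
python3 -m creep '{"delta_pos":[[0,0,-25],[-50,10,-30],[-110,50,-30],[-170,90,-30],[-230,130,-30],[-235,140,-30],[-235,140,-30]],"twist":[[0,0,0],[0,0,0],[0,0,0],[0,0,0],[0,0,0],[0,0,0],[0,0,0]]}' 0.5| grep -E "pos|contact|time"
python3 -c "
from h import *
a=cams.capture('top')[:,:,::-1];cv2.imwrite('pics/t14.png',a)
cv2.imwrite('pics/c14.png',cv2.resize(a[145:237,165:285],None,fx=6.5,fy=6.5,interpolation=cv2.INTER_CUBIC))"
```

```text
time: 38.28
eef_pos: [0.3744, -0.0961, 0.0558]
contact_force: [0.7, -0.3, -0.3]
```

View pics/c14.png

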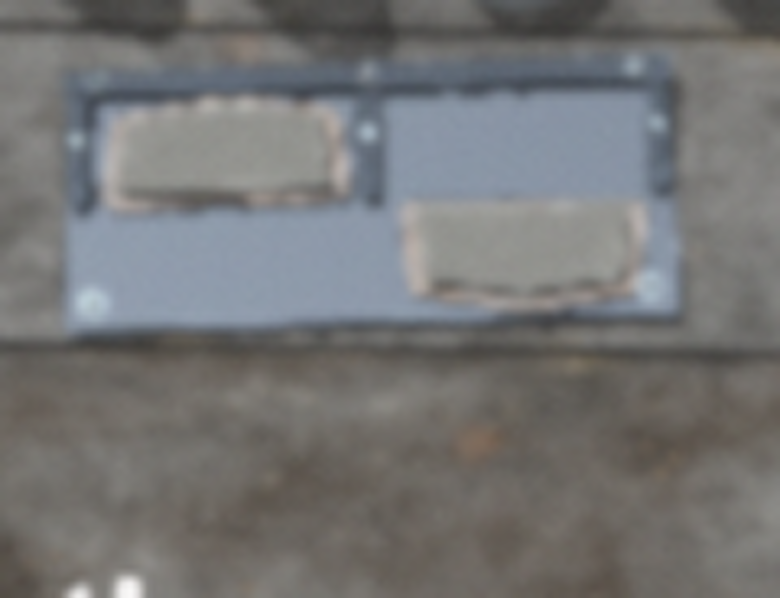

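The pad lies lining up on the land. In the crop its corners are about (403,203), (648,203), (640,297) and (412,299); the divider centres are at about (370,135) and (658,130). I'll work out the lateral offset.

```bash
python3 - <<'E'
from h import *
f=lambda p,z:w("top",(165+(p[0]+.5)/6.5-.5,145+(p[1]+.5)/6.5-.5),z)[:2]
o=np.array([.6398,.1154]);t=.0345;R=np.array([[np.cos(t),np.sin(t)],[-np.sin(t),np.cos(t)]])
for n,p,z in[("bl",(403,203),.018),("br",(648,203),.018),("fr",(640,297),.018),("fl",(412,299),.018),("div",(372,135),.02),("div",(658,130),.02),("divL",(82,145),.02),("mateL",(106,165),.018),("mateR",(350,165),.018)]: print(n,(R@(f(p,z)-o)*1e3).round(1))
E
```

```text
bl [ -6.3 -13.5]
br [  -8.6 -121.4]
fr [ -50.9 -116.8]
fl [-49.6 -17.3]
div [24.5 -0.2]
div [  24.1 -126.6]
divL [ 22.6 127.7]
mateL [ 13.8 117.4]
mateR [11.5  9.8]
```

```bash
python3 -m creep '{"delta_pos":[[60,0,0],[120,-20,0],[180,-40,0],[242,-52,5],[242,-52,45],[242,-52,61],[242,-52,61],[242,-60,61],[242,-65,61],[242,-68,61],[242,-71,61],[242,-73,61],[242,-73,61]],"twist":[[0,0,0],[0,0,0],[0,0,0],[0,0,0],[0,0,0],[0,0,0],[0,0,0],[0,0,0],[0,0,0],[0,0,0],[0,0,0],[0,0,0],[0,0,0]]}' 0 | grep -E "pos|contact|time"
python3 -m creep '{"delta_pos":[[0,6,0],[0,12,-40],[-60,30,-60],[-120,50,-60],[-180,70,-60],[-240,73,-60],[-240,73,-60]],"twist":[[0,0,0],[0,0,0],[0,0,0],[0,0,0],[0,0,0],[0,0,0],[0,0,0]]}' 0.5 | grep -E "time|pos"
python3 - <<'E'
from h import *
a=cams.capture("top");cv2.imwrite("pics/t15.png",a[:,:,::-1])
o=cv2.imread("pics/t14.png")[:,:,::-1]
for y in(182,184,186): print(o[y,222:268].astype(int)[:,0]-o[y,222:268].astype(int)[:,2]);print(a[y,222:268].astype(int)[:,0]-a[y,222:268].astype(int)[:,2])
E
```

```text
time: 39.95
eef_pos: [0.6152, -0.0137, -0.0051]
contact_force: [-0.4, -0.4, -0.2]
time: 40.83
eef_pos: [0.3744, -0.0948, 0.0546]
[-27 -28 -28 -25 -14   4  14  11   5   3   3   4   4   3   4   4   2   2
   2   4   4   3   2   2   3   3   4   4   4   3   4   3   3   4   4   5
   4   4   5   5   8   2 -13 -25 -27 -27]
[-28 -28 -27 -27 -15   4  15  12   5   3   4   3   4   4   5   3   1   3
   3   3   3   3   2   3   4   1   4   4   4   4   3   2   3   4   4   3
   3   5   3   5   7   2 -14 -25 -28 -28]
[-27 -28 -29 -27 -17   1  13  11   5   4   5   4   3   3   4   3   4   4
   5   4   4   5   3   5   5   3   3   5   4   4   3   3   4   3   3   4
   4   4   5   7   9   1 -15 -25 -27 -27]
[-29 -28 -27 -27 -18   1  13  12   6   4   4   3   3   4   3   4   3   5
   5   4   4   4   4   3   4   3   4   3   5   3   3   2   3   3   3   2
   4   5   4   8  10   1 -15 -26 -27 -28]
[-28 -27 -28 -27 -20  -5   7  11   8   5   4   3   3   4   4   4   3   4
   4   4   3   4   4   5   4   3   3   5   4   3   2   4   3   5   2   3
   4   2   5   9   8  -5 -22 -28 -28 -27]
[-29 -28 -28 -28 -21  -5   7  11   5   5   3   3   5   3   4   5   4   4
   4   5   4   5   4   4   3   2   3   4   3   4   4   4   2   3   3   3
   4   3   4   8   8  -6 -21 -28 -27 -27]
```

No contact yet; the shut tips are slimmer than I estimated. I'll repeat the nudge 4.5 mm further.

```bash
python3 -m creep '{"delta_pos":[[60,0,0],[120,-20,0],[180,-40,0],[240,-55,5],[240,-55,45],[240,-55,60],[240,-62,60],[240,-68,60],[240,-72,60],[240,-75,60],[240,-77.5,60],[240,-77.5,60]],"twist":[[0,0,0],[0,0,0],[0,0,0],[0,0,0],[0,0,0],[0,0,0],[0,0,0],[0,0,0],[0,0,0],[0,0,0],[0,0,0],[0,0,0]]}' 0 | grep -E "pos|contact|time"
python3 -m creep '{"delta_pos":[[0,6,0],[0,12,-40],[-60,30,-60],[-120,50,-60],[-180,70,-60],[-240,77,-60],[-240,77,-60]],"twist":[[0,0,0],[0,0,0],[0,0,0],[0,0,0],[0,0,0],[0,0,0],[0,0,0]]}' 0.5 | grep -E "time|pos"
python3 - <<'E'
from h import *
a=cams.capture("top");cv2.imwrite("pics/t16.png",a[:,:,::-1])
for y in(178,182,184,186):
    for i in(a,cv2.imread("pics/t14.png")[:,:,::-1]):
        d=i[y,215:275].astype(float);d=d[:,0]-d[:,2];k=np.where(d>-12)[0];e=lambda k0,k1:k0+(-12-d[k0])/(d[k1]-d[k0])
        print(y,215+e(k[0]-1,k[0]),215+e(k[-1],k[-1]+1))
E
```

```text
time: 42.38
eef_pos: [0.6153, -0.0094, -0.0048]
contact_force: [0.1, -2.0, 0.1]
time: 43.25
eef_pos: [0.3744, -0.0942, 0.0545]Traceback (most recent call last):
  File "<stdin>", line 6, in <module>
  File "<stdin>", line 5, in <lambda>
IndexError: index 60 is out of bounds for axis 0 with size 60
```

```bash
python3 - <<'E'
from h import *
for y in(180,182,184,186):
    for n in("t14","t16"):
        i=cv2.imread(f"pics/{n}.png")[:,:,::-1]
        d=i[y,218:269].astype(float);d=d[:,0]-d[:,2];k=np.where(d>-12)[0];k=k[(k>0)&(k<50)];e=lambda k0,k1:k0+(-12-d[k0])/(d[k1]-d[k0])
        print(y,n,round(218+e(k[0]-1,k[0]),2),round(218+e(k[-1],k[-1]+1),2))
E
```

```text
180 t14 226.06 264.31
180 t16 224.79 263.47
182 t14 226.11 263.93
182 t16 225.05 262.8
184 t14 226.28 263.81
184 t16 225.17 262.63
186 t14 226.53 263.41
186 t16 225.37 262.62
```

The pad is now about 3 mm further left, near plate y = -64 mm. Before pushing it home I'll check the arm's clearance to the orange can.

```bash
python3 - <<'E'
from h import *
for z in(.25,.3,.35): print(z,"arm front-left",w("top",(190+115/3,110+190/3),z).round(3),"side",w("top",(190+65/3,110+370/3),z).round(3))
print("can top",w("top",(185,98),.232).round(3),w("top",(200,98),.232).round(3),"foot",w("top",(200,136),0).round(3))
E
python3 -m creep '{"delta_pos":[[40,-40,0],[90,-90,0],[140,-130,10],[182,-136,40],[182,-136,63],[182,-136,63],[188,-136,63],[194,-136,63],[200,-136,63],[205,-136,63],[210,-136,63],[215,-136,63]],"twist":[[0,0,0],[0,0,0],[0,0,0],[0,0,0],[0,0,0],[0,0,0],[0,0,0],[0,0,0],[0,0,0],[0,0,0],[0,0,0],[0,0,0]]}' 0.5 | grep -E "pos|contact|time"
```

```text
0.25 arm front-left [0.581 0.078 0.25 ] side [0.444 0.11  0.25 ]
0.3 arm front-left [0.567 0.073 0.3  ] side [0.439 0.104 0.3  ]
0.35 arm front-left [0.554 0.069 0.35 ] side [0.434 0.098 0.35 ]
can top [0.771 0.189 0.232] [0.772 0.153 0.232] foot [0.76  0.186 0.   ]
time: 44.8
eef_pos: [0.5879, 0.0488, -0.008]
contact_force: [-3.7, -0.1, 4.9]
```

```bash
python3 -m creep '{"delta_pos":[[4,0,0],[8,0,0],[12,0,0],[16,0,0],[20,0,0],[24,0,0],[27,0,0],[30,0,0]],"twist":[[0,0,0],[0,0,0],[0,0,0],[0,0,0],[0,0,0],[0,0,0],[0,0,0],[0,0,0]]}' | grep -E "pos|contact|time"
for i in 1 2 3 4; do python3 -m creep '{"delta_pos":[[1,0,0],[2,0,0]],"twist":[[0,0,0],[0,0,0]]}' | grep -E "pos|contact|time"; done
```

```text
time: 45.8
eef_pos: [0.6182, 0.0498, -0.0081]
contact_force: [-4.2, -0.5, 4.3]
time: 46.05
eef_pos: [0.6201, 0.0499, -0.0081]
contact_force: [-4.8, -0.3, 4.2]
time: 46.3
eef_pos: [0.6221, 0.05, -0.0081]
contact_force: [-4.9, -0.1, 5.5]
time: 46.55
eef_pos: [0.6241, 0.0501, -0.0081]
contact_force: [-5.3, -0.4, 5.4]
time: 46.8
eef_pos: [0.6261, 0.0501, -0.0081]
contact_force: [-4.7, -1.0, 5.2]
```

```bash
for i in 1 2 3 4; do python3 -m creep '{"delta_pos":[[0.7,0,0],[1.5,0,0]],"twist":[[0,0,0],[0,0,0]]}' | grep -E "pos|contact|time"; done
```

```text
time: 47.05
eef_pos: [0.6275, 0.0502, -0.0081]
contact_force: [-5.2, -0.7, 4.9]
time: 47.3
eef_pos: [0.629, 0.0502, -0.0081]
contact_force: [-4.8, -0.5, 5.7]
time: 47.55
eef_pos: [0.6306, 0.0503, -0.0081]
contact_force: [-5.2, -0.3, 5.2]
time: 47.8
eef_pos: [0.6315, 0.0503, -0.0081]
contact_force: [-8.9, -1.8, 8.0]
```

```bash
for i in 1 2; do python3 -m creep '{"delta_pos":[[0.7,0,0],[1.2,0,0],[1.2,0,0]],"twist":[[0,0,0],[0,0,0],[0,0,0]]}' | grep -E "pos|contact|time"; done
python3 -m creep '{"delta_pos":[[-4,0,0],[-14,0,0],[-40,0,-40],[-100,40,-60],[-160,90,-60],[-220,130,-60],[-260,145,-60],[-260,145,-60]],"twist":[[0,0,0],[0,0,0],[0,0,0],[0,0,0],[0,0,0],[0,0,0],[0,0,0],[0,0,0]]}' | grep -E "pos|contact|time"
python3 - <<'E'
from h import *
a=cams.capture("top");cv2.imwrite("pics/t17.png",a[:,:,::-1]);m=cams.camera_model("top")
o=np.array([.6398,.1154]);t=.0345;R=np.array([[np.cos(t),np.sin(t)],[-np.sin(t),np.cos(t)]])
b=a.astype(int);mk=((b[...,0]-b[...,2])>-10).astype(np.uint8)
for n,(x0,x1) in{"mate":(180,220),"pad":(224,266)}.items():
    k=np.zeros_like(mk);k[159:182,x0:x1]=mk[159:182,x0:x1]
    nn,l,s,c=cv2.connectedComponentsWithStats(k);i=1+s[1:,4].argmax();cn=cv2.findContours((l==i).astype(np.uint8),0,2)[0][0]
    q=cv2.boxPoints(cv2.minAreaRect(cn));print(n,s[i],(R@(w("top",c[i],.022)[:2]-o)*1e3).round(1),[(R@(w("top",p,.018)[:2]-o)*1e3).round(1).tolist() for p in q])
    for col in np.linspace(x0+8,x1-9,6).astype(int):
        print(col,(b[157:184,col,0]-b[157:184,col,2]).tolist())
E
```

```text
time: 48.18
eef_pos: [0.6318, 0.0502, -0.0082]
contact_force: [-13.3, -1.1, 9.6]
time: 48.55
eef_pos: [0.632, 0.0501, -0.0082]
contact_force: [-17.2, -2.9, 12.5]
time: 49.55
eef_pos: [0.3772, -0.1043, 0.0518]
contact_force: [1.1, -0.6, -0.5]
mate [180 159  39  19 622] [16.4 63.9] [[44.6, 122.4], [47.0, 12.2], [-5.8, 10.0], [-8.2, 119.2]]
188 [-21, -21, -17, -14, -10, 1, 6, 5, 5, 3, 4, 3, 5, 3, 3, 4, 4, 3, 7, 6, -6, -22, -29, -28, -29, -28, -29]
192 [-22, -21, -15, -3, 3, 6, 5, 4, 4, 4, 4, 4, 3, 4, 3, 3, 3, 4, 6, 4, -11, -24, -29, -28, -28, -28, -27]
197 [-24, -20, -4, 7, 6, 2, 4, 5, 4, 3, 4, 2, 4, 2, 5, 5, 4, 5, 6, -4, -21, -27, -29, -29, -28, -29, -28]
201 [-23, -20, -8, 3, 4, 3, 4, 3, 4, 4, 4, 3, 3, 4, 4, 3, 3, 6, 6, -5, -20, -27, -27, -28, -28, -27, -28]
206 [-23, -18, -6, 1, 3, 4, 3, 3, 3, 3, 5, 4, 5, 4, 3, 3, 4, 8, 14, 0, -19, -28, -28, -29, -29, -27, -29]
211 [-21, -18, -12, -2, 9, 9, 5, 4, 4, 4, 4, 3, 3, 3, 3, 3, 3, 6, 9, -3, -20, -27, -28, -26, -29, -29, -26]
pad [225 159  38  17 568] [ 20.3 -62.8] [[43.9, -9.2], [41.6, -116.0], [-6.1, -114.9], [-3.8, -9.0]]
232 [-19, -7, 1, 5, 3, 4, 4, 3, 4, 4, 4, 3, 2, 3, 10, 17, 4, -18, -25, -28, -27, -27, -28, -29, -27, -28, -28]
237 [-18, -5, 1, 5, 4, 4, 4, 3, 2, 3, 3, 4, 4, 3, 4, 8, 9, -2, -21, -27, -27, -28, -29, -29, -27, -28, -28]
242 [-11, 1, 4, 4, 3, 3, 3, 3, 4, 4, 4, 4, 4, 4, 4, 5, 8, 5, -10, -22, -27, -27, -28, -26, -28, -27, -26]
247 [-9, 2, 4, 5, 3, 4, 3, 3, 3, 3, 3, 3, 4, 3, 4, 6, 10, 8, -11, -24, -28, -28, -29, -27, -27, -28, -28]
252 [-9, 2, 3, 4, 4, 3, 4, 3, 3, 3, 3, 4, 2, 4, 6, 9, 6, -8, -23, -28, -28, -27, -28, -27, -28, -28, -27]
257 [-8, 3, 5, 4, 3, 4, 4, 4, 4, 3, 4, 4, 3, 3, 10, 12, -3, -21, -26, -27, -28, -28, -27, -27, -27, -26, -28]
```

The pad is seated: it hit a hard stop at the fence, measures about x = 20 mm, y = -63 mm, and is square with the plate. The mate is in its bay, and the robot is clear.

```bash
python3 -c "
from plant import r
print(r.sign_off())"
```

```text
the job is handed in; nothing more can be done
None
```

I tipped the pad up against the front edge, flipped it lining up, pushed it home against the back fence in the empty bay (about x = 20 mm, y = -63 mm, square to the plate), and handed the job in at about 50 s; no verdict came back.

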